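# Show which dowel to measure

## Robot

A 6-joint arm with a two-finger parallel gripper is mounted at the origin on a cart in front of the work surface, level with it; the furniture and walls round the work are solid. World frame = base frame: x ahead of the robot, y to its left, z up, the work surface at z = 0. Lengths are in mm, angles in rad, forces in N, time in s.
With the tool pointing down it reaches from about 350 to 975 mm from the base axis. Payload 7.1 kg.
Tool frame: the origin (TCP) lies at the centre of the arm's flange, where the gripper is bolted on; the fingertips stand 182 mm ahead of it and the grasp point (between the pads) lies 163 mm ahead of it; z points along the fingers, y is the line along which they close (so a half turn about z gives the same grasp; the last joint's range is limited). The gripper opens to 88 mm and grips with 3 to 60 N. Pads are 20 mm wide; open, the fingers measure 115 mm over their backs; the gripper's body (75 mm by 178 mm) begins 61 mm behind the grasp point.
Start: joints at [-1.196, 0.423, 1.63, -0, 1.089, -0.019], TCP at [239.829, -577.138, 404.675] pointing down, gripper open.
Joint ranges: [-3, 3], [-0.9, 2.11], [0.09, 2.58], [-1.31, 4.45], [0.11, 2.69], [-2.54, 2.54]. Speed limits (rad/s): [2.39, 2.39, 3.01, 3.14, 3.14, 3.14].

## Interface

Orientations are given as a rotation vector (axis times angle).
In Python, from workcell import readout, get_image, ctrl gives the robot as it stands.
- The arm moves only by the tool step_arm, never from a script. Its argument "targets" is a list that holds one entry, the list of rows, each a list of 7 numbers: the shift along the world's x, y, z as a fraction of full scale, then the turn, a rotation vector about the world's x, y, z as a fraction of full scale, then the opening, from 0 (shut) to 1 (fully open). In form: [[[dx, dy, dz, wx, wy, wz, claw], ...]]. A call has exactly 5 rows; each row shifts and turns the commanded pose from where the row before left it; what a row does not reach is not made up. Full scale, the value 1, is 0.05 m for a shift and 4 degrees for a turn. A row lasts 1/8 s, in which the tool goes at most 62.5 mm and 10.7 degrees, less where a joint would pass 70% of its speed; a pose out of reach is approached as far as the arm can. A call with a number of a shift or a turn outside -1 to 1 is refused whole. A call with a gripper value outside its range is refused whole. The fingers move at their own pace and stop on an object; the grip force is fixed at half the most. Time passes only in rows, so rows that do not move let the fingers close, or fill a call up. It gives the time, the measured TCP pose, the force, the opening and the grip force at its end, in the units of the state.
- readout.get_obs(): the state, without advancing time (a new reading comes with each control period).
- get_image(name): name is "scene" or "top"; returns a dict with "pixels" (384x512x3 uint8, red, green, blue), "intrinsics" (3x3 intrinsics, pixels), "extrinsics" (4x4, takes a point from world to camera coordinates). Camera axes: x right, y down, z forward; pixel columns grow to the right and rows downward; lengths in mm; the calibration is good to about 2 mm. A picture is of the moment at which its call begins. There is no depth.
- ctrl.close_job(): hands the job in; it is judged then, once.
The state is a dict: "t": time; "qpos": joint angles; "qvel": joint speeds; "joint_torque": joint torques, N m; "ee_pos": TCP position; "orientation": TCP orientation; "ft_force": force on the tool from outside, world axes, zero at the start; "moment": the same for the moment, N m; "width": finger opening in mm; "grasp_force": force on a finger pad.
Only numpy, scipy, OpenCV 4.12 (cv2) and the standard library are available. Lean on these libraries where they do the work, as an engineer would, in place of code of your own. Each camera call takes 0.05 s, during which the arm holds its last target. There are 200 camera calls.

## Task

One of the four dowels in the dark rail is too long and stands taller than the others; show the apprentice what to check, and with what. First point with the fingertips at the yellow tape measure, a few centimetres above the middle of its case, and dwell there for two seconds; then point in the same way from above at the top of the too-long dowel, dwell two seconds and finish while still pointing at it. Touch nothing and move nothing.

Things in the scene. Friction and masses are not known exactly. Their poses are not given: they have to be found in the camera images.
- rail: dark brown wooden rail, 70 x 300 x 35 mm, lying flat and fixed on the bench, long side along its own y; origin at the centre of its underside. Four upright dowels stand in a row in 20 mm deep holes in its top, at own y = -112.5, -37.5, 37.5 and 112.5 mm, x = 0; which dowel is in which hole varies
- dowel_a_top (a point): centre of the top end of a right-length pale dowel, 12 mm thick, loose in its hole, standing 15 mm out of the rail (top 50 mm above the bench)
- dowel_b_top (a point): centre of the top end of a right-length pale dowel, 12 mm thick, loose in its hole, standing 15 mm out of the rail (top 50 mm above the bench)
- dowel_c_top (a point): centre of the top end of a right-length pale dowel, 12 mm thick, loose in its hole, standing 15 mm out of the rail (top 50 mm above the bench)
- dowel_long_top (a point): centre of the top end of the dowel that is too long: pale, 12 mm thick, loose in its hole, standing 45 mm out of the rail (top 80 mm above the bench)
- dowel_a: the right-length dowel itself (35 mm long); origin at the centre of its lower end
- dowel_b: the right-length dowel itself (35 mm long); origin at the centre of its lower end
- dowel_c: the right-length dowel itself (35 mm long); origin at the centre of its lower end
- dowel_long: the too long dowel itself (65 mm long); origin at the centre of its lower end
- tape_measure: yellow tape measure lying on the bench, 76 x 94 x 34 mm, its hook end towards own +y; origin in the underside
- tape_measure_top (a point): middle of the top of the tape measure's case, 34 mm above the bench
- masking_tape: roll of cream masking tape lying flat, 108 mm across, 24 mm high; origin at the centre of its underside; leave alone
- sanding_block: brown sanding block lying flat, 62 x 116 x 34 mm; origin at the centre of its underside; leave alone
- carpenter_pencil: flat red carpenter's pencil, 14 x 190 x 8 mm, lying on the bench; origin near its middle; leave alone

How it is judged:
By the outcome, as a careful person would: the job done as asked, in the order asked, and still so for the second after the job is handed in, with the robot touching nothing.
It also fails if it takes over 40 s, if anything falls off the work surface, if the arm or the gripper's body presses on something with over 40 N, if the wrist force passes 120 N, or if a joint passes its speed limit or range.

## Working session

There is one attempt and no reset: what is moved stays moved. The work goes in short steps, Python scripts to look and compute and a tool call to move; the robot and the scene stay as the last step left them, time stands still between calls to the robot, and variables do not carry over. Pictures are saved under pics/ and viewed, at most 10 in all, crops included, and the job is handed in when it is done.

Besides the shell and the picture viewer there is one more tool, called as name(argument=value, ...) on one line, values as JSON. step_arm: Moves the arm, as the interface text tells. Shift numbers are shares of 0.05 m and turn numbers shares of 4 degrees, none past 1 either way. Its arguments: {"type":"object","properties":{"targets":{"type":"array"}},"required":["targets"]}

```bash
mkdir -p pics; python3 - <<'E'
from workcell import readout,get_image
import cv2,json,numpy as np
c={}
for n in("scene","top"):
    d=get_image(n);cv2.imwrite(f"pics/{n}0.png",cv2.cvtColor(np.asarray(d["pixels"]),cv2.COLOR_RGB2BGR))
    c[n]=dict(K=np.asarray(d["intrinsics"]).tolist(),T=np.asarray(d["extrinsics"]).tolist())
json.dump(c,open("cal.json","w"));print(c)
o=readout.get_obs();print(o["t"],o["ee_pos"],o["orientation"],o["width"])
E
```

```text
{'scene': {'K': [[474.3086132978295, 0.0, 249.4910574932073], [0.0, 474.3086132978295, 188.97743792688965], [0.0, 0.0, 1.0]], 'T': [[-0.580533893436682, -0.8140954800934391, 0.015131023186812078, 342.2830967643464], [-0.42518734226283333, 0.28724946287120556, -0.858314318918001, 330.5500828025176], [0.69440342924752, -0.504714072888439, -0.5129011425973314, 877.7253302292792], [0.0, 0.0, 0.0, 1.0]]}, 'top': {'K': [[464.8411978484496, 0.0, 258.4866127790778], [0.0, 464.8411978484496, 196.25453298407785], [0.0, 0.0, 1.0]], 'T': [[0.010383094412049331, -0.9999440961899, -0.0019989610788529928, 16.30309491047535], [-0.9979373403206016, -0.010235567132116293, -0.0633742689056699, 562.8553625608579], [0.06335026554225871, 0.00265285891977713, -0.9979878286809301, 1436.165535254234], [0.0, 0.0, 0.0, 1.0]]}}
0.1 [ 239.74080876 -576.91177109  403.97186768] [-3.07951400e+00 -6.14356397e-01  4.49601835e-04] 87.76247017825742
```

View pics/scene0.png

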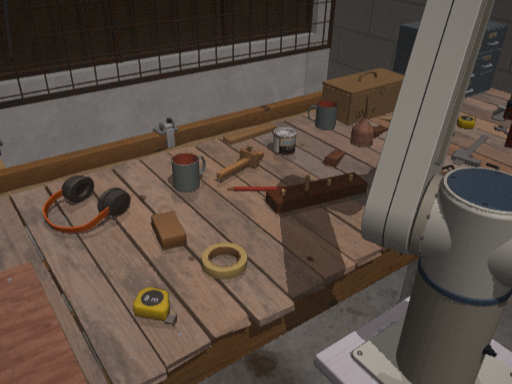

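View pics/top0.png

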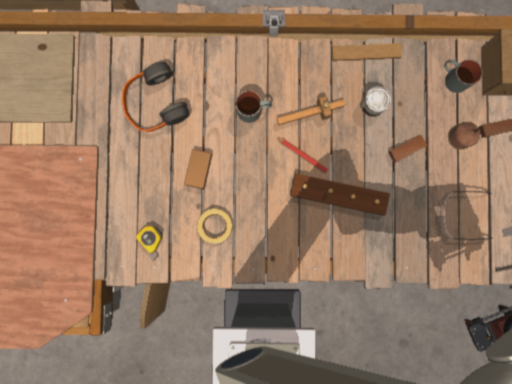

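The tape measure is at about (149,238) in top and (152,304) in scene. The rail spans about (292–388, 175–213) in top. I'll enlarge the rail and the tape.

```bash
python3 - <<'E'
import cv2,numpy as np
s=cv2.imread("pics/scene0.png");t=cv2.imread("pics/top0.png")
def c(i,x,y,w,h):return cv2.resize(i[y:y+h,x:x+w],(400,300),interpolation=cv2.INTER_CUBIC)
cv2.imwrite("pics/crop.png",np.vstack([np.hstack([c(s,260,155,120,90),c(t,280,150,120,90)]),np.hstack([c(s,120,270,80,60),c(t,110,210,80,60)])]))
E
```

```text
(no output)
```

View pics/crop.png

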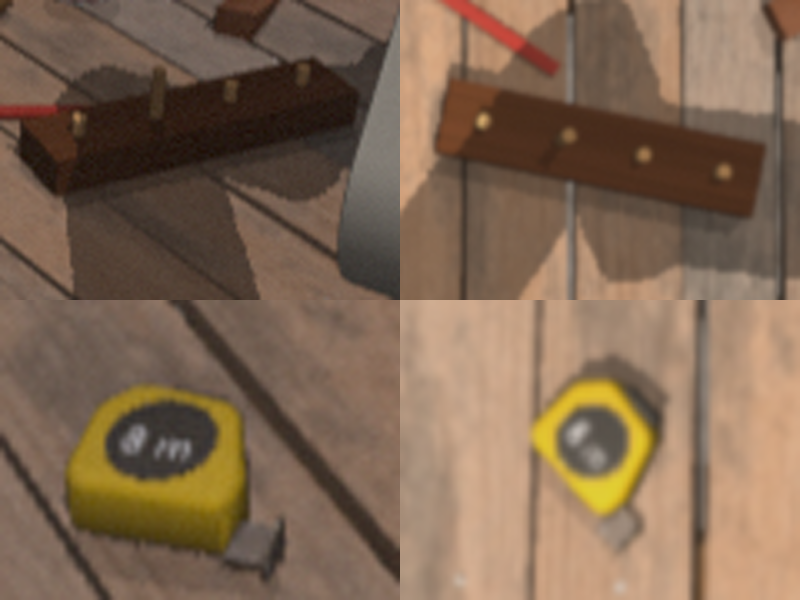

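Row 1 of the crop shows the long dowel second from the left in both views: scene (307.7,176), top (330.4,190.5). The centre of the tape case top is at scene (152.4,298), top (148.6,238.2).

```bash
python3 - <<'E'
import cv2,json,numpy as np
c=json.load(open("cal.json"));P=[np.array(c[n]["K"])@np.array(c[n]["T"])[:3] for n in("scene","top")]
def tri(a,b):
    X=cv2.triangulatePoints(*P,np.array(a,float),np.array(b,float)).ravel();X=X[:3]/X[3]
    return X,[np.round((p@np.r_[X,1])[:2]/(p@np.r_[X,1])[2]-q,1) for p,q in zip(P,(a,b))]
def plane(uv,z):
    p=P[1];A=np.c_[p[:,:2],-np.r_[uv,1]];s=np.linalg.solve(A,-(p[:,2]*z+p[:,3]));return s[:2].round(1)
for n,a,b,z in[("tape",(152.4,298),(148.6,238.2),34),("d1",(283.7,190.4),(305.2,186.3),50),("long",(307.7,176),(330.4,190.5),80),("d3",(329.3,180.5),(353.2,196.5),50),("d4",(350.9,173.6),(377.2,201.6),50)]:
    print(n,*tri(a,b),plane(b,z))
E
```

```text
tape [429.11665734 360.13222864  31.05165103] [array([0.3, 0. ]), array([-0.2, -0.1])] [428.8 358.8]
d1 [ 593.49569322 -120.45368893   46.12854365] [array([0.3, 0. ]), array([-0.2, -0.2])] [ 592.6 -120.7]
long [ 578.89358579 -193.39979255   76.26702354] [array([0.2, 0. ]), array([-0.2, -0.1])] [ 578.2 -193.3]
d3 [ 563.95874211 -267.75410598   44.90250399] [array([0.4, 0. ]), array([-0.3, -0.3])] [ 562.8 -267.5]
d4 [ 548.5501799  -339.37121202   52.81005037] [array([ 0.3, -0. ]), array([-0.2, -0.2])] [ 548.  -340.8]
```

step_arm(targets=[[[0.3,0.3,0,0,0,0,0.1],[0.5,0.55,0,0,0,0,0.1],[0.6,0.65,0,0,0,0,0.1],[0.6,0.65,0,0,0,0,0.1],[0.6,0.65,0,0,0,0,0.1]]])

```text
t: 0.72
ee_pos: [371.1, -434.9, 404.6]
orientation: [-3.08, -0.615, -0.0]
ft_force: [1.1, 0.1, -0.2]
width: 41.3
grasp_force: 0.0
```

step_arm(targets=[[[0.6,0.65,0,0,0,0,0.1],[0.6,0.65,0,0,0,0,0.1],[0.6,0.65,0,0,0,0,0.1],[0.5,0.75,0,0,0,0,0.1],[0.3,0.8,0,0,0,0,0.1]]])

```text
t: 1.35
ee_pos: [500.9, -259.6, 404.6]
orientation: [-3.08, -0.616, -0.0]
ft_force: [0.1, -0.2, 0.8]
width: 8.7
grasp_force: 0.0
```

step_arm(targets=[[[0,0.9,0,0,0,0,0.1],[0,0.9,0,0,0,0,0.1],[0,0.9,0,0,0,0,0.1],[0,0.9,0,0,0,0,0.1],[0,0.9,0,0,0,0,0.1]]])

```text
t: 1.98
ee_pos: [499.2, -34.6, 404.7]
orientation: [-3.08, -0.615, 0.0]
ft_force: [0.4, 0.8, 0.4]
width: 8.6
grasp_force: 0.0
```

step_arm(targets=[[[0,0.9,0,0,0,0,0.1],[-0.1,0.9,0,0,0,0,0.1],[-0.2,0.9,0,0,0,0,0.1],[-0.3,0.9,0,0,0,0,0.1],[-0.3,0.9,0,0,0,0,0.1]]])

```text
t: 2.6
ee_pos: [453.3, 190.0, 404.7]
orientation: [-3.08, -0.615, 0.0]
ft_force: [0.1, 0.4, -0.0]
width: 8.7
grasp_force: 0.0
```

step_arm(targets=[[[-0.3,0.9,-0.2,0,0,0,0.1],[-0.2,0.9,-0.4,0,0,0,0.1],[0,0.8,-0.6,0,0,0,0.1],[0,0.5,-0.6,0,0,0,0.1],[0,0.25,-0.5,0,0,0,0.1]]])

```text
t: 3.22
ee_pos: [428.3, 357.3, 288.5]
orientation: [3.08, 0.618, -0.001]
ft_force: [0.6, -0.4, -0.1]
width: 8.9
grasp_force: 0.0
```

Next I lower to 35 mm above the case top (TCP z about 251), then dwell for more than 2 s.

step_arm(targets=[[[0.02,0.04,-0.35,0,0,0,0.1],[0,0,-0.25,0,0,0,0.1],[0,0,-0.15,0,0,0,0.1],[0,0,0,0,0,0,0.1],[0,0,0,0,0,0,0.1]]])

```text
t: 3.85
ee_pos: [431.2, 357.2, 252.8]
orientation: [-3.081, -0.614, -0.002]
ft_force: [0.1, 0.2, -0.2]
width: 8.3
grasp_force: 0.0
```

```bash
python3 - <<'E'
from workcell import get_image
import cv2,numpy as np
o=[]
for n,x,y in(("scene",80,210),("top",70,180)):
    i=cv2.cvtColor(np.asarray(get_image(n)["pixels"]),cv2.COLOR_RGB2BGR);o.append(cv2.resize(i[y:y+120,x:x+160],(400,300)))
cv2.imwrite("pics/tape1.png",np.hstack(o))
E
```

```text
(no output)
```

View pics/tape1.png

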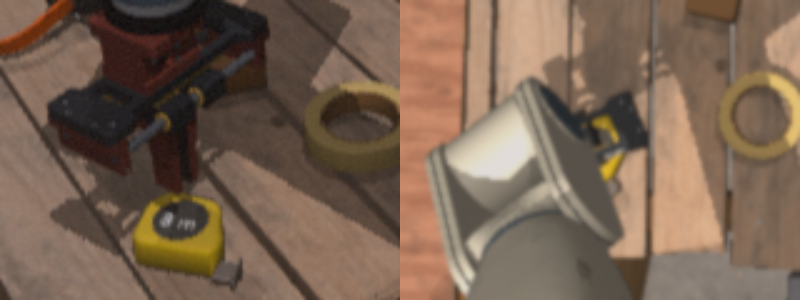

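In the scene half, the fingertips (crop ~(175,185)) hang just above the case's disc (180,220), with a clear gap. I'll dwell here for 2.5 s.

step_arm(targets=[[[0,0,0,0,0,0,0.1],[0,0,0,0,0,0,0.1],[0,0,0,0,0,0,0.1],[0,0,0,0,0,0,0.1],[0,0,0,0,0,0,0.1]]])

```text
t: 4.58
ee_pos: [430.8, 357.4, 252.1]
orientation: [3.081, 0.615, -0.0]
ft_force: [-0.2, 0.2, 0.2]
width: 9.0
grasp_force: 0.0
```

step_arm(targets=[[[0,0,0,0,0,0,0.1],[0,0,0,0,0,0,0.1],[0,0,0,0,0,0,0.1],[0,0,0,0,0,0,0.1],[0,0,0,0,0,0,0.1]]])

```text
t: 5.2
ee_pos: [430.8, 357.3, 252.2]
orientation: [3.081, 0.615, -0.0]
ft_force: [-0.3, 0.5, -0.5]
width: 8.8
grasp_force: 0.0
```

step_arm(targets=[[[0,0,0,0,0,0,0.1],[0,0,0,0,0,0,0.1],[0,0,0,0,0,0,0.1],[0,0,0,0,0,0,0.1],[0,0,0,0,0,0,0.1]]])

```text
t: 5.82
ee_pos: [430.8, 357.4, 252.2]
orientation: [-3.081, -0.615, -0.0]
ft_force: [-0.6, 0.8, -0.6]
width: 9.3
grasp_force: 0.0
```

step_arm(targets=[[[0,0,0,0,0,0,0.1],[0,0,0,0,0,0,0.1],[0,0,0,0,0,0,0.1],[0,0,0,0,0,0,0.1],[0,0,0,0,0,0,0.1]]])

```text
t: 6.45
ee_pos: [430.8, 357.4, 252.2]
orientation: [-3.081, -0.615, -0.0]
ft_force: [0.8, -0.4, -0.4]
width: 8.9
grasp_force: 0.0
```

step_arm(targets=[[[0,0,0.4,0,0,0,0.1],[0,0,0.7,0,0,0,0.1],[0,-0.2,0.7,0,0,0,0.1],[0.1,-0.4,0.7,0,0,0,0.1],[0.2,-0.6,0.5,0,0,0,0.1]]])

```text
t: 7.08
ee_pos: [445.9, 297.2, 403.9]
orientation: [-3.08, -0.616, -0.003]
ft_force: [0.7, 0.2, -0.1]
width: 8.9
grasp_force: 0.0
```

step_arm(targets=[[[0.25,-0.9,0,0,0,0,0.1],[0.25,-0.9,0,0,0,0,0.1],[0.25,-0.9,0,0,0,0,0.1],[0.25,-0.9,0,0,0,0,0.1],[0.25,-0.9,0,0,0,0,0.1]]])

```text
t: 7.7
ee_pos: [508.5, 70.9, 402.3]
orientation: [-3.081, -0.615, -0.001]
ft_force: [0.0, 0.0, 0.1]
width: 8.8
grasp_force: 0.0
```

step_arm(targets=[[[0.25,-0.9,0,0,0,0,0.1],[0.25,-0.9,0,0,0,0,0.1],[0.25,-0.9,0,0,0,0,0.1],[0.25,-0.8,0,0,0,0,0.1],[0.2,-0.6,0,0,0,0,0.1]]])

```text
t: 8.32
ee_pos: [568.5, -134.4, 402.1]
orientation: [3.081, 0.613, 0.0]
ft_force: [-0.4, -0.3, -0.3]
width: 8.7
grasp_force: 0.0
```

Remaining move: (+9.5, −59, −105).

step_arm(targets=[[[0.1,-0.5,0,0,0,0,0.1],[0.09,-0.4,-0.2,0,0,0,0.1],[0,-0.28,-0.4,0,0,0,0.1],[0,0,-0.5,0,0,0,0.1],[0,0,-0.4,0,0,0,0.1]]])

```text
t: 8.95
ee_pos: [577.0, -191.5, 324.5]
orientation: [-3.079, -0.614, 0.004]
ft_force: [-0.8, -0.1, -0.6]
width: 8.7
grasp_force: 0.0
```

step_arm(targets=[[[0,0,-0.3,0,0,0,0.1],[0,0,-0.2,0,0,0,0.1],[0,0,-0.1,0,0,0,0.1],[0,0,0,0,0,0,0.1],[0,0,0,0,0,0,0.1]]])

```text
t: 9.57
ee_pos: [578.1, -191.7, 297.8]
orientation: [3.08, 0.615, 0.002]
ft_force: [-0.3, 0.6, -0.3]
width: 8.7
grasp_force: 0.0
```

```bash
python3 - <<'E'
from workcell import get_image
import cv2,numpy as np
o=[]
for n,x,y in(("scene",240,110),("top",250,130)):
    i=cv2.cvtColor(np.asarray(get_image(n)["pixels"]),cv2.COLOR_RGB2BGR);o.append(cv2.resize(i[y:y+120,x:x+160],(400,300)))
cv2.imwrite("pics/dow1.png",np.hstack(o))
E
```

```text
(no output)
```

View pics/dow1.png

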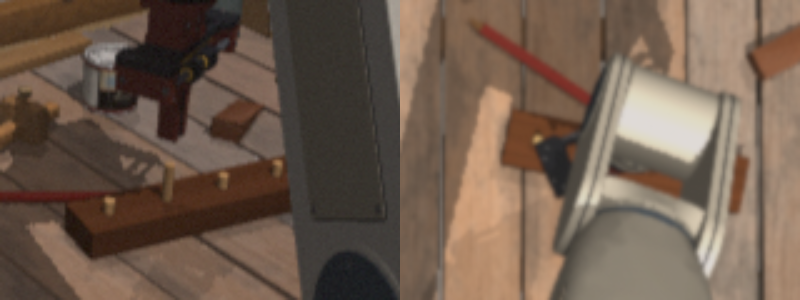

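The fingertips (crop ~(172,138)) are right above the tall dowel's top (168,163). I'll nudge 2 mm in −y and dwell.

step_arm(targets=[[[0,-0.04,0,0,0,0,0.1],[0,0,0,0,0,0,0.1],[0,0,0,0,0,0,0.1],[0,0,0,0,0,0,0.1],[0,0,0,0,0,0,0.1]]])

```text
t: 10.3
ee_pos: [577.8, -193.6, 297.1]
orientation: [-3.081, -0.615, 0.0]
ft_force: [0.4, -0.2, -0.9]
width: 8.8
grasp_force: 0.0
```

step_arm(targets=[[[0,0,0,0,0,0,0.1],[0,0,0,0,0,0,0.1],[0,0,0,0,0,0,0.1],[0,0,0,0,0,0,0.1],[0,0,0,0,0,0,0.1]]])

```text
t: 10.92
ee_pos: [577.8, -193.6, 297.2]
orientation: [3.081, 0.615, 0.0]
ft_force: [-0.1, -0.2, -0.6]
width: 8.9
grasp_force: 0.0
```

step_arm(targets=[[[0,0,0,0,0,0,0.1],[0,0,0,0,0,0,0.1],[0,0,0,0,0,0,0.1],[0,0,0,0,0,0,0.1],[0,0,0,0,0,0,0.1]]])

```text
t: 11.55
ee_pos: [577.8, -193.6, 297.2]
orientation: [-3.081, -0.615, 0.0]
ft_force: [0.6, 0.5, -0.0]
width: 8.5
grasp_force: 0.0
```

step_arm(targets=[[[0,0,0,0,0,0,0.1],[0,0,0,0,0,0,0.1],[0,0,0,0,0,0,0.1],[0,0,0,0,0,0,0.1],[0,0,0,0,0,0,0.1]]])

```text
t: 12.18
ee_pos: [577.8, -193.6, 297.2]
orientation: [3.081, 0.615, -0.0]
ft_force: [0.9, 0.2, 0.1]
width: 8.6
grasp_force: 0.0
```

step_arm(targets=[[[0,0,0,0,0,0,0.1],[0,0,0,0,0,0,0.1],[0,0,0,0,0,0,0.1],[0,0,0,0,0,0,0.1],[0,0,0,0,0,0,0.1]]])

```text
t: 12.8
ee_pos: [577.9, -193.6, 297.2]
orientation: [3.081, 0.615, 0.0]
ft_force: [0.4, -0.3, -0.3]
width: 8.7
grasp_force: 0.0
```

```bash
python3 -c "
from workcell import readout,ctrl
o=readout.get_obs();print(o['t'],o['ee_pos'],o['ft_force']);print(ctrl.close_job())"
```

```text
12.8 [ 577.86202525 -193.61643561  297.20940892] [ 0.42800846 -0.31693098 -0.32282285]
the job is handed in; nothing more can be done
None
```

I pointed about 35 mm above the tape measure and then about 35 mm above the too-long dowel, dwelling over 2 s at each and touching nothing, and handed the job in at 12.8 s while still pointing at the dowel.

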